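# Vortex-mix a sample vial by touch

### The arm

A 7-joint arm with a two-finger parallel gripper is mounted at the origin on a cart in front of the work surface, level with it; the furniture and walls round the work are solid. World frame = base frame: x ahead of the robot, y to its left, z up, the work surface at z = 0. Lengths are in m, angles in rad, forces in N, time in s.
With the tool pointing down it reaches from about 0.4 to 0.85 m from the base axis. Payload 10.4 kg.
Tool frame: the origin (TCP) lies between the finger pads, 19 mm behind the fingertips; this is the grasp point; z points along the fingers, y is the line along which they close (so a half turn about z gives the same grasp; the last joint's range is limited). The gripper opens to 85 mm and grips with 20 to 120 N. Pads are 22 mm wide; open, the fingers measure 114 mm over their backs; the gripper's body (76 mm by 85 mm) begins 54 mm behind the grasp point. The pads swing forward as they close: fully open they stand 13 mm farther back than shut.
Start: joints at [1.277, 0.332, -0.065, 1.46, 0.022, 1.35, -0.088], TCP at [0.167, -0.602, 0.25] pointing down, gripper open.
Joint ranges: [-2.6, 2.6], [-0.5, 2.12], [-1.47, 1.34], [0.16, 2.42], [-1.27, 4.41], [0.06, 2.06], [-2.6, 2.6]. Speed limits (rad/s): [2.22, 2.22, 2.79, 2.79, 3.14, 3.14, 3.14].

### API

Orientations are given as a unit quaternion [x, y, z, w].
In Python, from workcell import * gives the robot as it stands.
- The arm moves only by the tool apply_moves, never from a script. Its argument "rows" is a list of rows, each an object of numbers: "x", "y", "z": the shift along the tool's x, y, z in mm; "ax", "ay", "az": the turn, a rotation vector about the tool's x, y, z in degrees; "gripper": the closure, from 0 (fully open) to 1 (shut). A call has 1 to 5 rows; each row shifts and turns the commanded pose from where the row before left it, along the tool's axes as they then stand; what a row does not reach is not made up. A row lasts 1/12 s, in which the tool goes at most 41.7 mm and 7.16 degrees, less where a joint would pass 70% of its speed; a pose out of reach is approached as far as the arm can. A call with a gripper value outside its range is refused whole. The fingers move at their own pace and stop on an object; "newtons" is the grip in N (left out, the last holds). Time passes only in rows, so rows that do not move let the fingers close. It gives the time, the measured TCP pose, the force, the opening and the grip force at its end, in the units of the state.
- get_obs(): the state, without advancing time (a new reading comes with each control period).
- camera(name): name is "scene" or "top"; returns a dict with "color" (480x640x3 uint8, red, green, blue), "fov_y" (degrees; the focal length in pixels is half the picture's height over the tangent of half this angle, whatever the lens; pixels are square), "cx", "cy" (the principal point, pixels), "k1" (the pictures are not rectified: a ray, as slopes to the right and down, at radius r is drawn at 1 + k1 r^2 times it, then the intrinsics apply), "rvec" (rotation vector, rad) and "tvec" (3), from world to camera coordinates, as OpenCV has them. Camera axes: x right, y down, z forward; pixel columns grow to the right and rows downward; lengths in m; the calibration is good to about 2 mm. A picture is of the moment at which its call begins. There is no depth.
- hand_in(): hands the job in; it is judged then, once.
The state is a dict: "clock": time; "joint_pos": joint angles; "joint_velocities": joint speeds; "tau": joint torques, N m; "position": TCP position; "ee_rot": TCP orientation; "ft_force": force on the tool from outside, world axes, zero at the start; "torque": the same for the moment, N m; "grip_width": opening from 0.0 (shut) to 1.0 (fully open); "grasp_force": force on a finger pad.
Only numpy, scipy, OpenCV 4.12 (cv2) and the standard library are available. Lean on these libraries where they do the work, as an engineer would, in place of code of your own. Each camera call takes 0.05 s, during which the arm holds its last target. There are 200 camera calls.

### The job

First flip the vortex mixer's rocker switch from continuous to touch mode by pressing its right-hand end down. Then take the capped vial out of the rack, set it upright in the rubber cup on top of the mixer and, still gripping it by its sides, press it straight down until the sprung cup is fully down on its stop, without forcing it, leaving the beaker, petri dish and roll of tape where they are. Keep it pressed there for a good three seconds and finish while still holding it down: do not let go or lift.

Things in the scene. Friction and masses are not known exactly. Their poses are not given: they have to be found in the camera images.
- mixer: Vortex mixer, fixed: grey housing 172 (x) x 126 (y) mm, motor tower 110 mm high at its back, front panel 57 to 76 mm high sloping 15 degrees down to the front (-x), with a speed dial (left) and the mode rocker (right). Origin: centre of its underside; x from its front to its back, y to its left, z up. Cup axis at x = +33 mm, y = 0.
- mode_rocker (a joint): Mode rocker on the front panel, 16 x 36 mm, V-shaped, long way along the mixer's y, in a slim bezel; centre at x = -49, y = -24 mm of the mixer, 68 mm up. -0.16 rad: left end down (continuous, as found); +0.16: right end (mixer's -y) down (touch). Stays where it is put; the raised end takes 2 to 4 N.
- rocker_touch_end (a point): Point on the top face of the rocker, 14 mm to the right (mixer's -y) of its pivot, where to press down with closed fingertips; about 74 mm above the table when raised, goes down about 4.5 mm.
- mixer_cup (a joint): Travel of the sprung rubber cup on top of the mixer, m: 0 = up, 0.008 = fully down on its stop. Slides straight down; takes 4.5 N to start and 12.5 N at the stop, where it becomes hard. Do not load it with more than 60 N.
- cup_seat (a point): Centre of the cup's inner floor, 131 mm above the table when up; moves with the cup; z up. The bore is 32 mm wide for 7 mm above the floor, then flares to 45 mm at the rim, 14 mm above the floor; the rim is 53 mm wide outside.
- vial: Sample vial with screw cap, plastic, upright, 28 mm in diameter, 62 mm tall, about 60 g. Origin: centre of its underside, z up along its axis. The only vial in the rack; stands in a hole with 42 mm showing above the rack.
- vial_rack: White plastic block, loose, 90 x 134 x 32 mm, 0.45 kg, with two rows of three holes, 31 mm wide, 20 mm deep, 42 mm apart. Origin: centre of its underside, y along the rows. The vial stands in the corner hole at x = -21, y = +42 mm; its foot is 12 mm above the table. The other holes are empty.
- beaker: Bystander: translucent beaker, 71 mm wide, 78 mm high; origin at the centre of its underside.
- petri_dish: Bystander: petri dish, 61 mm wide, 16 mm high; origin at the centre of its underside.
- tape_roll: Bystander: roll of tape lying flat, 100 mm wide, 25 mm high; origin at the centre of its underside.
Things that resemble listed ones, but are neither listed nor needed, are in the scene too. Leave any turquoise look-alike of the vial alone.

How it is judged:
By the outcome, as a careful person would: the job done as asked, in the order asked, and still so for the second after the job is handed in, while the arm keeps its last pose, push and grip.
It also fails if it takes over 61 s, if anything falls off the work surface, if the arm or the gripper's body presses on something with over 40 N, if the wrist force passes 120 N, or if a joint passes its speed limit or range.

## Working session

There is one attempt and no reset: what is moved stays moved. The work goes in short steps, Python scripts to look and compute and a tool call to move; the robot and the scene stay as the last step left them, time stands still between calls to the robot, and variables do not carry over. Pictures are saved under pics/ and viewed, at most 12 in all, crops included, and the job is handed in when it is done.

Besides the shell and the picture viewer there is one more tool, called after "Request:" as name(argument=value, ...) on one line, values as JSON. apply_moves: Moves the arm, as the interface text tells. Its arguments: {"type":"object","properties":{"rows":{"type":"array","items":{"type":"object","properties":{"x":{"type":"number"},"y":{"type":"number"},"z":{"type":"number"},"ax":{"type":"number"},"ay":{"type":"number"},"az":{"type":"number"},"gripper":{"type":"number"}}}},"newtons":{"type":"number"}},"required":["rows"]}

```bash
mkdir -p pics; ls
cat > h.py <<'E'
from workcell import *
import numpy as np, cv2
from scipy.spatial.transform import Rotation as R
def snap(n,f):
    c=camera(n); cv2.imwrite('pics/'+f,c['color'][:,:,::-1]); np.save('/tmp/%s.npy'%n,{k:c[k] for k in c if k!='color'},allow_pickle=True); return c
def cal(n): return np.load('/tmp/%s.npy'%n,allow_pickle=True).item()
def KD(c):
    f=240/np.tan(np.radians(c['fov_y'])/2)
    return np.array([[f,0,c['cx']],[0,f,c['cy']],[0,0,1.]]),np.array([c['k1'],0,0,0,0.])
def pix2w(n,u,v,z):
    c=cal(n);K,D=KD(c)
    p=cv2.undistortPoints(np.array([[[u,v]]],float),K,D)[0,0]
    Rm=cv2.Rodrigues(np.array(c['rvec'],float))[0]; t=np.array(c['tvec'],float).ravel()
    o=-Rm.T@t; d=Rm.T@np.array([p[0],p[1],1]); return o+d*(z-o[2])/d[2]
def w2pix(n,P):
    c=cal(n);K,D=KD(c)
    return cv2.projectPoints(np.array(P,float).reshape(-1,1,3),np.array(c['rvec'],float),np.array(c['tvec'],float),K,D)[0][:,0]
E
python3 - <<'E'
from h import *
for n in('scene','top'):
    c=snap(n,n+'0.png'); print(n,{k:c[k] for k in c if k!='color'})
o=get_obs();print(o)
print(R.from_quat(o['ee_rot']).as_matrix().round(3))
E
```

```text
pics
scene {'fov_y': 56.36093346825924, 'cx': 309.62792148765004, 'cy': 239.7831486897889, 'k1': -0.0430518547436336, 'rvec': array([ 0.60153838, -2.72217927,  1.05694407]), 'tvec': array([0.43259169, 0.3459533 , 0.71145522])}
top {'fov_y': 45.09878465002895, 'cx': 324.2561094267927, 'cy': 246.56773646763386, 'k1': -0.030781466745852686, 'rvec': array([ 2.11782089, -2.14152108,  0.17686878]), 'tvec': array([-0.15830562,  0.56340884,  1.16663617])}
{'clock': 0.1, 'joint_pos': array([ 1.27739686,  0.33281459, -0.06471514,  1.46086341,  0.02159749,
        1.34991983, -0.08851246]), 'joint_velocities': array([ 1.47059780e-03, -7.42881900e-04,  1.41948497e-03, -8.24084943e-04,
       -1.98885961e-04,  8.67145982e-05,  1.44501059e-03]), 'tau': array([ 2.61445901e-03, -6.26747847e+01,  4.98037983e-02, -3.92428493e+01,
        1.63168152e-02,  6.99670898e-03,  2.79082076e-05]), 'position': array([ 0.16710926, -0.60191119,  0.24928892]), 'ee_rot': array([ 9.90845846e-01,  1.34996596e-01, -1.14519641e-04, -6.44784872e-04]), 'ft_force': array([-0.38797066, -0.31893139, -0.42371807]), 'torque': array([ 0.03395369, -0.05418681,  0.02131022]), 'grasp_force': 0.0, 'grip_width': 0.9997217608932236}
[[ 0.964  0.268 -0.   ]
 [ 0.268 -0.964  0.001]
 [-0.    -0.001 -1.   ]]
```

View pics/top0.png

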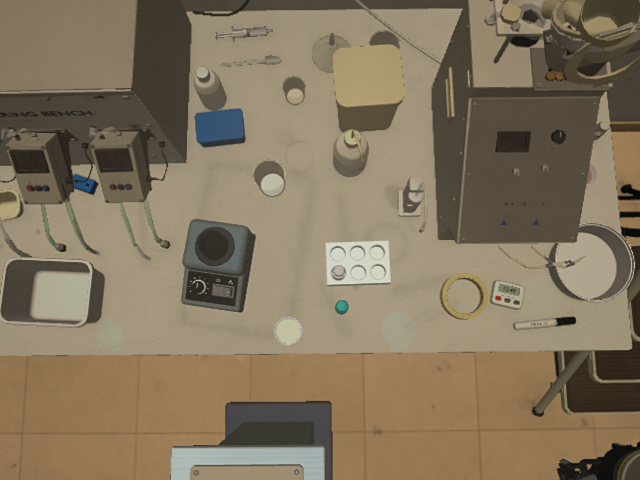

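View pics/scene0.png

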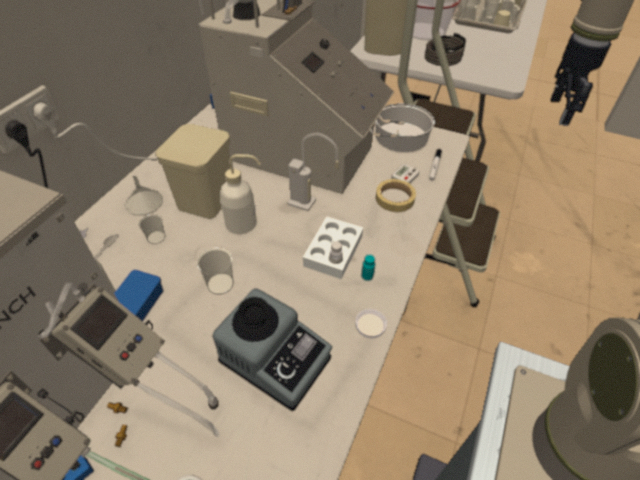

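Top view: the mixer is at (218,262), its dial at (197,287) and the rocker near (225,290). The rack is at (358,263), with a grey capped vial in its front-left hole at (338,271). Things that could be taken for the vial are the turquoise look-alike at (342,307), the empty beaker at (270,180) and the small cup at (294,92). I choose (338,271), in the rack's x=-21, y=+42 corner, and check it close up.

Run:
```python
import cv2,numpy as np
a=cv2.imread('pics/top0.png');b=cv2.imread('pics/scene0.png')
A=cv2.resize(a[212:318,170:400],None,fx=3.4,fy=3.4,interpolation=cv2.INTER_CUBIC)
cv2.imwrite('pics/c1.png',A[:600,:800])
B=cv2.resize(b[210:410,205:405],None,fx=3,fy=3,interpolation=cv2.INTER_CUBIC)
cv2.imwrite('pics/c2.png',B[:600,:800]);print(A.shape,B.shape)
```

```text
(360, 782, 3) (600, 600, 3)
```

View pics/c1.png

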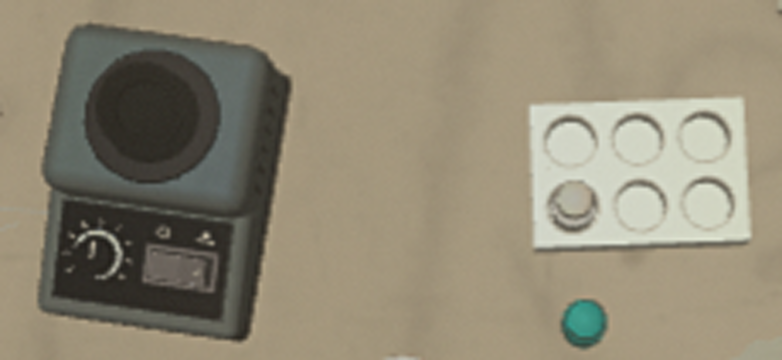

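View pics/c2.png

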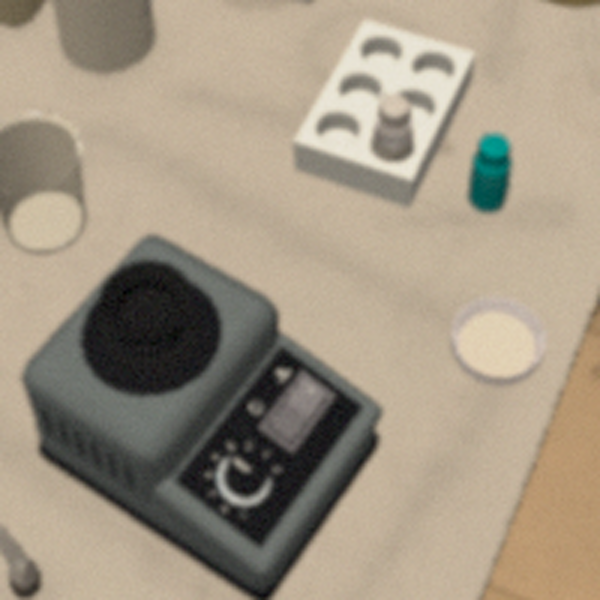

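Run:
```python
from h import *
T=lambda u,v,z:pix2w('top',170+(u+.5)/3.4-.5,212+(v+.5)/3.4-.5,z)
S=lambda u,v,z:pix2w('scene',205+(u+.5)/3-.5,210+(v+.5)/3-.5,z)
rc=[T(*p,.032) for p in[(529,105),(744,97),(750,240),(534,249)]]
rc=np.array(rc);print('rack c',rc.mean(0));d=rc[0]-rc[1]+rc[3]-rc[2];yw=np.arctan2(-d[0],d[1]);print('rack yaw',np.degrees(yw),np.linalg.norm(d)/2)
print('vial from rack',rc.mean(0)[:2]+R.from_euler('z',yw).as_matrix()[:2,:2]@[-.021,.042])
print('vial top cam',T(575,196,.074),'scene',S(396,104,.074))
print('cup top',T(152,116,.145),'scene',S(150,328,.145))
print('rocker top',T(180,269,.069),'scene',S(297,411,.069))
d=T(55,200,.076)-T(233,221,.076); print('yaw panel back edge',np.degrees(np.arctan2(-d[0],d[1])))
d=T(53,297,.058)-T(223,321,.058); print('front edge',np.degrees(np.arctan2(-d[0],d[1])))
```

```text
rack c [ 0.52963734 -0.23491038  0.032     ]
rack yaw 1.6152974429528746 0.1344123928217219
vial from rack [ 0.50746177 -0.19351903]
vial top cam [ 0.50967122 -0.19379144  0.074     ] scene [ 0.50617883 -0.19410974  0.074     ]
cup top [0.54888233 0.04767798 0.145     ] scene [0.54152768 0.06986017 0.145     ]
rocker top [0.46881505 0.04384896 0.069     ] scene [0.46794547 0.04377654 0.069     ]
yaw panel back edge -7.343572414543434
front edge -8.527884391118523
```

Run:
```python
from h import *
T=lambda u,v,z:pix2w('top',170+(u+.5)/3.4-.5,212+(v+.5)/3.4-.5,z)
S=lambda u,v,z:pix2w('scene',205+(u+.5)/3-.5,210+(v+.5)/3-.5,z)
print('ring z.112',T(152,116,.112),S(150,328,.112)); print('inner z.145',T(149,113,.145),S(150,310,.145))
a=cv2.imread('pics/top0.png');b=cv2.imread('pics/scene0.png')
A=cv2.resize(cv2.convertScaleAbs(a[222:270,190:240],alpha=2.6),None,fx=8,fy=8,interpolation=cv2.INTER_CUBIC)
B=cv2.resize(cv2.convertScaleAbs(b[288:348,222:284],alpha=2.6),None,fx=6,fy=6,interpolation=cv2.INTER_CUBIC)
print(A.shape,B.shape)
C=np.zeros((390,790,3),np.uint8);C[:A.shape[0],:A.shape[1]]=A;C[:B.shape[0],410:410+B.shape[1]]=B
cv2.imwrite('pics/c3.png',C)
```

```text
ring z.112 [0.55470255 0.05420513 0.112     ] [0.55478839 0.05289339 0.112     ]
inner z.145 [0.55063672 0.04942978 0.145     ] [0.54718039 0.05993277 0.145     ]
(384, 400, 3) (360, 372, 3)
```

View pics/c3.png

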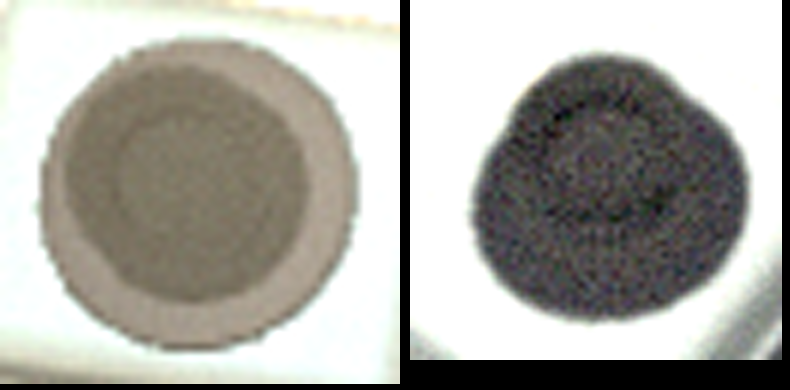

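The crop shows a base ring (centre (198,195)) with the raised rim circle at about (178,178) over it; the vial in the rack was confirmed earlier as grey with a cap.

Run:
```python
from h import *
T=lambda u,v,z:pix2w('top',190+(u+.5)/8-.5,222+(v+.5)/8-.5,z)
S=lambda u,v,z:pix2w('scene',222+(u-409.5)/6-.5,288+(v+.5)/6-.5,z)
print('ring',T(198,195,.111),'rim',T(178,178,.145),'floor',T(185,180,.131))
print('scene rim',S(606,147,.145))
o=get_obs();p=np.array([.468,.0438]);
y=np.radians(-8); Rm=R.from_euler('z',y).as_matrix()[:2,:2]
press=p+Rm@[0,-.014]; print('press',press,'cup pred',p+Rm@[.082,.024])
M=R.from_quat(o['ee_rot']).as_matrix()
for n,q in(('press',[*press,.12]),):
    print(n,M.T@(np.array(q)-o['position'])*1000)
```

```text
ring [0.55452984 0.05447624 0.111     ] rim [0.55277873 0.05269844 0.145     ] floor [0.5547792  0.05379825 0.131     ]
scene rim [0.54866912 0.0586843  0.145     ]
press [0.46605158 0.02993625] cup pred [0.55254214 0.05615424]
press [ 457.08619813 -528.67454423  129.9567434 ]
```

Request:
apply_moves(rows=[{"az": 5.9,"gripper": 1},{"az": 5.9,"gripper": 1},{"az": 5.9,"gripper": 1},{"az": 5.9,"gripper": 1},{"x": 25,"y": -33,"gripper": 1}], newtons=40)

```text
invalid input at $.rows[0]: expected keys x, y, z, ax, ay, az, gripper
```

Request:
apply_moves(rows=[{"x": 25,"y": -33,"gripper": 1},{"x": 25,"y": -33,"gripper": 1},{"x": 25,"y": -33,"gripper": 1},{"x": 25,"y": -33,"gripper": 1},{"x": 25,"y": -33,"gripper": 1}])

```text
invalid input at $.rows[0]: expected keys x, y, z, ax, ay, az, gripper
```

Request:
apply_moves(rows=[{"x": 25,"y": -33,"gripper": 1},{"x": 25,"y": -33,"gripper": 1},{"y": -40,"gripper": 1},{"y": -40,"gripper": 1},{"y": -40,"gripper": 1}])

```text
invalid input at $.rows[0]: expected keys x, y, z, ax, ay, az, gripper
```

Request:
apply_moves(rows=[{"y": -40,"gripper": 1},{"y": -40,"gripper": 1},{"y": -40,"gripper": 1},{"y": -40,"gripper": 1},{"y": -40,"gripper": 1}])

```text
invalid input at $.rows[0]: expected keys x, y, z, ax, ay, az, gripper
```

All keys are needed.

Request:
apply_moves(rows=[{"x": 0,"y": 0,"z": 0,"ax": 0,"ay": 0,"az": 5.9,"gripper": 1},{"x": 0,"y": 0,"z": 0,"ax": 0,"ay": 0,"az": 5.9,"gripper": 1},{"x": 0,"y": 0,"z": 0,"ax": 0,"ay": 0,"az": 5.9,"gripper": 1},{"x": 0,"y": 0,"z": 0,"ax": 0,"ay": 0,"az": 5.9,"gripper": 1},{"x": 25,"y": -33,"z": 0,"ax": 0,"ay": 0,"az": 0,"gripper": 1}], newtons=40)

```text
clock: 0.52
position: [0.1895, -0.5767, 0.2489]
ee_rot: [0.997, -0.079, -0.002, 0.001]
ft_force: [-0.3, -0.4, -0.3]
grip_width: 0.3
grasp_force: 0.0
```

Request:
apply_moves(rows=[{"x": 25,"y": -33,"z": 0,"ax": 0,"ay": 0,"az": 0,"gripper": 1},{"x": 25,"y": -33,"z": 0,"ax": 0,"ay": 0,"az": 0,"gripper": 1},{"x": 25,"y": -33,"z": 0,"ax": 0,"ay": 0,"az": 0,"gripper": 1},{"x": 25,"y": -33,"z": 0,"ax": 0,"ay": 0,"az": 0,"gripper": 1},{"x": 25,"y": -33,"z": 0,"ax": 0,"ay": 0,"az": 0,"gripper": 1}])

```text
clock: 0.93
position: [0.3445, -0.4255, 0.2498]
ee_rot: [0.998, -0.071, -0.0, -0.0]
ft_force: [0.2, -0.8, 0.1]
grip_width: -0.001
grasp_force: 0.0
```

Request:
apply_moves(rows=[{"x": 25,"y": -33,"z": 0,"ax": 0,"ay": 0,"az": 0,"gripper": 1},{"x": 25,"y": -33,"z": 0,"ax": 0,"ay": 0,"az": 0,"gripper": 1},{"x": 0,"y": -40,"z": 0,"ax": 0,"ay": 0,"az": 0,"gripper": 1},{"x": 0,"y": -40,"z": 0,"ax": 0,"ay": 0,"az": 0,"gripper": 1},{"x": 0,"y": -40,"z": 0,"ax": 0,"ay": 0,"az": 0,"gripper": 1}])

```text
clock: 1.35
position: [0.4193, -0.2481, 0.2495]
ee_rot: [0.998, -0.07, -0.0, -0.0]
ft_force: [1.2, 0.9, 0.8]
grip_width: -0.0
grasp_force: 0.0
```

Request:
apply_moves(rows=[{"x": -2,"y": -40,"z": 0,"ax": 0,"ay": 0,"az": 0,"gripper": 1},{"x": -2,"y": -40,"z": 0,"ax": 0,"ay": 0,"az": 0,"gripper": 1},{"x": -2,"y": -40,"z": 0,"ax": 0,"ay": 0,"az": 0,"gripper": 1},{"x": -2,"y": -40,"z": 0,"ax": 0,"ay": 0,"az": 0,"gripper": 1},{"x": -1,"y": -40,"z": 0,"ax": 0,"ay": 0,"az": 0,"gripper": 1}])

```text
clock: 1.77
position: [0.4379, -0.049, 0.2499]
ee_rot: [0.998, -0.071, -0.0, 0.0]
ft_force: [0.6, -0.0, -0.8]
grip_width: 0.001
grasp_force: 0.0
```

Request:
apply_moves(rows=[{"x": 0,"y": -40,"z": 9,"ax": 0,"ay": 0,"az": 0,"gripper": 1},{"x": 0,"y": -40,"z": 0,"ax": 0,"ay": 0,"az": 0,"gripper": 1},{"x": 0,"y": 0,"z": 35,"ax": 0,"ay": 0,"az": 0,"gripper": 1},{"x": 0,"y": 0,"z": 35,"ax": 0,"ay": 0,"az": 0,"gripper": 1},{"x": 0,"y": 0,"z": 30,"ax": 0,"ay": 0,"az": 0,"gripper": 1}])

```text
clock: 2.18
position: [0.4492, 0.029, 0.1393]
ee_rot: [0.998, -0.07, 0.0, 0.0]
ft_force: [1.1, -1.1, -0.5]
grip_width: -0.003
grasp_force: 0.0
```

Request:
apply_moves(rows=[{"x": 0,"y": 0,"z": 0,"ax": 0,"ay": 5,"az": 0,"gripper": 1},{"x": 0,"y": 0,"z": 0,"ax": 0,"ay": 5,"az": 0,"gripper": 1},{"x": 0,"y": 0,"z": 0,"ax": 0,"ay": 5,"az": 0,"gripper": 1},{"x": 0,"y": 0,"z": 0,"ax": 0,"ay": 0,"az": 0,"gripper": 1}])

```text
clock: 2.52
position: [0.4473, 0.0281, 0.1396]
ee_rot: [0.989, -0.069, 0.131, 0.01]
ft_force: [-0.7, 0.0, -0.7]
grip_width: 0.003
grasp_force: 0.0
```

Run:
```python
from h import *
a=snap('top','top1.png')['color'];b=snap('scene','scene1.png')['color']
o=get_obs();M=R.from_quat(o['ee_rot']).as_matrix();print(o['position'],M.round(3),o['ft_force'])
tip=o['position']+.019*M[:,2];print('tip',tip)
P=np.array([.467,.029,.074]);print('remaining to press tool mm',M.T@(P-tip)*1000, w2pix('scene',[tip,P]),w2pix('top',[tip,P]))
A=cv2.resize(a[222:318,170:270],None,fx=4,fy=4,interpolation=2);B=cv2.resize(b[300:410,230:340],None,fx=3.5,fy=3.5,interpolation=2)
C=np.zeros((390,790,3),np.uint8);C[:384,:400]=A;C[:385,402:787]=B;cv2.imwrite('pics/c4.png',C[:,:,::-1])
```

```text
[0.44926863 0.02806727 0.14122384] [[ 0.957 -0.141  0.255]
 [-0.136 -0.99  -0.037]
 [ 0.258  0.001 -0.966]] [ 1.00147759 -0.55138983  0.79130348]
tip [0.45411099 0.02735728 0.12286498]
remaining to press tool mm [-0.47848534 -3.49745533 50.43957448] [[315.13109149 325.43702984]
 [307.79750811 338.50705421]] [[225.93456941 295.59698367]
 [229.41804179 291.34723605]]
```

View pics/c4.png

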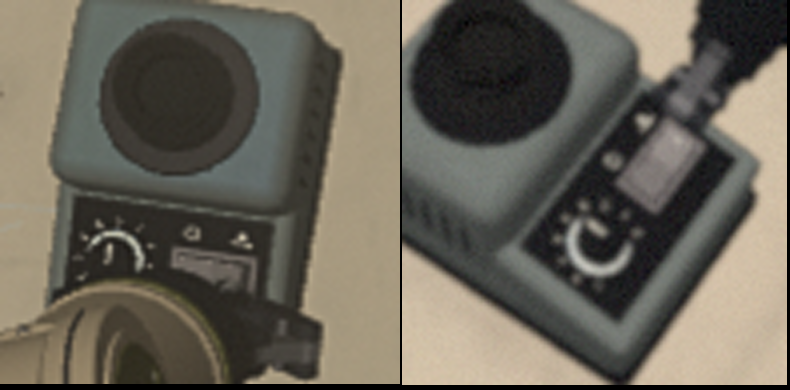

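The crop shows the rocker at (660,166), its right end at about (682,135) and the fingertips up-right of it above the panel. The projected press point (674,135) lies on the right end.

Request:
apply_moves(rows=[{"x": 0,"y": -3,"z": 30,"ax": 0,"ay": 0,"az": 0,"gripper": 1},{"x": 0,"y": 0,"z": 14,"ax": 0,"ay": 0,"az": 0,"gripper": 1},{"x": 0,"y": 0,"z": 2,"ax": 0,"ay": 0,"az": 0,"gripper": 1},{"x": 0,"y": 0,"z": 0,"ax": 0,"ay": 0,"az": 0,"gripper": 1}])

```text
clock: 2.95
position: [0.4622, 0.0297, 0.0962]
ee_rot: [0.989, -0.07, 0.129, 0.009]
ft_force: [-0.0, -0.1, 0.3]
grip_width: -0.001
grasp_force: 0.0
```

Request:
apply_moves(rows=[{"x": 0,"y": 0,"z": 2,"ax": 0,"ay": 0,"az": 0,"gripper": 1},{"x": 0,"y": 0,"z": 2,"ax": 0,"ay": 0,"az": 0,"gripper": 1},{"x": 0,"y": 0,"z": 0,"ax": 0,"ay": 0,"az": 0,"gripper": 1}])

```text
clock: 3.2
position: [0.4635, 0.0292, 0.0933]
ee_rot: [0.989, -0.07, 0.131, 0.009]
ft_force: [-0.6, -0.2, 1.3]
grip_width: -0.002
grasp_force: 0.3
```

Request:
apply_moves(rows=[{"x": 0,"y": 0,"z": 1.5,"ax": 0,"ay": 0,"az": 0,"gripper": 1},{"x": 0,"y": 0,"z": 1.5,"ax": 0,"ay": 0,"az": 0,"gripper": 1},{"x": 0,"y": 0,"z": 0,"ax": 0,"ay": 0,"az": 0,"gripper": 1}])

```text
clock: 3.45
position: [0.4641, 0.0291, 0.091]
ee_rot: [0.989, -0.07, 0.131, 0.01]
ft_force: [-10.9, -2.7, 20.4]
grip_width: -0.002
grasp_force: 11.0
```

Request:
apply_moves(rows=[{"x": 0,"y": 0,"z": 1,"ax": 0,"ay": 0,"az": 0,"gripper": 1},{"x": 0,"y": 0,"z": 1,"ax": 0,"ay": 0,"az": 0,"gripper": 1},{"x": 0,"y": 0,"z": 0,"ax": 0,"ay": 0,"az": 0,"gripper": 1}])

```text
clock: 3.7
position: [0.4645, 0.0292, 0.0904]
ee_rot: [0.989, -0.07, 0.13, 0.011]
ft_force: [-32.8, -1.7, 54.5]
grip_width: 0.002
grasp_force: 30.2
```

Request:
apply_moves(rows=[{"x": 0,"y": 0,"z": -10,"ax": 0,"ay": 0,"az": 0,"gripper": 1},{"x": 0,"y": 0,"z": -30,"ax": 0,"ay": 0,"az": 0,"gripper": 1},{"x": 0,"y": 0,"z": -30,"ax": 0,"ay": 0,"az": 0,"gripper": 1},{"x": 0,"y": 0,"z": 0,"ax": 0,"ay": 0,"az": 0,"gripper": 1}])

```text
clock: 4.03
position: [0.4479, 0.0327, 0.1605]
ee_rot: [0.989, -0.069, 0.134, 0.009]
ft_force: [2.3, 0.5, 1.0]
grip_width: -0.001
grasp_force: 0.0
```

Run:
```python
from h import *
b=snap('scene','scene2.png')['color']; b0=cv2.imread('pics/scene0.png')[:,:,::-1]
o=get_obs();M=R.from_quat(o['ee_rot']).as_matrix();tip=o['position']+.019*M[:,2];print(tip,o['ft_force'])
B=[cv2.resize(cv2.convertScaleAbs(i[325:370,280:325],alpha=1.3),None,fx=8.8,fy=8.8,interpolation=2) for i in(b0,b)]
cv2.imwrite('pics/c5.png',np.hstack(B)[:,:,::-1])
```

```text
[0.45260041 0.03132934 0.14006683] [ 0.33524597  0.02433233 -0.18937603]
```

View pics/c5.png

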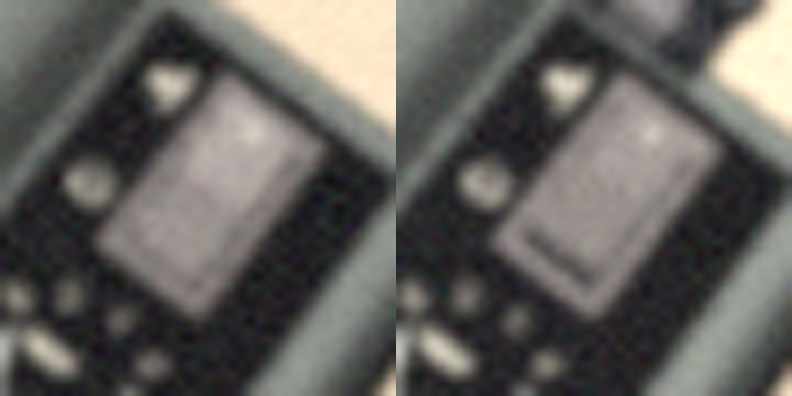

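The right-hand crop shows the rocker flipped: its right half at (660,130) now faces down, and a dark gap has opened at its raised left end (560,255). Next is the vial.

Request:
apply_moves(rows=[{"x": 0,"y": 0,"z": 0,"ax": 0,"ay": -5,"az": 0,"gripper": 1},{"x": 0,"y": 0,"z": 0,"ax": 0,"ay": -5,"az": 0,"gripper": 1},{"x": 0,"y": 0,"z": 0,"ax": 0,"ay": -5,"az": 0,"gripper": 1},{"x": 15,"y": 36,"z": 0,"ax": 0,"ay": 0,"az": 0,"gripper": 0},{"x": 15,"y": 36,"z": 0,"ax": 0,"ay": 0,"az": 0,"gripper": 0}])

```text
clock: 4.5
position: [0.4665, -0.0432, 0.1543]
ee_rot: [0.998, -0.068, -0.001, -0.001]
ft_force: [0.5, -0.5, -0.2]
grip_width: 0.272
grasp_force: 0.0
```

Request:
apply_moves(rows=[{"x": 15,"y": 36,"z": 0,"ax": 0,"ay": 0,"az": 0,"gripper": 0},{"x": 15,"y": 36,"z": 0,"ax": 0,"ay": 0,"az": 0,"gripper": 0},{"x": 15,"y": 36,"z": 0,"ax": 0,"ay": 0,"az": 0,"gripper": 0},{"x": 15,"y": 36,"z": 0,"ax": 0,"ay": 0,"az": 0,"gripper": 0},{"x": 0,"y": 0,"z": 0,"ax": 0,"ay": 0,"az": 0,"gripper": 0}])

```text
clock: 4.92
position: [0.5045, -0.2031, 0.1537]
ee_rot: [0.997, -0.075, -0.001, 0.001]
ft_force: [-0.9, -0.8, -0.5]
grip_width: 0.974
grasp_force: 0.0
```

Run:
```python
from h import *
o=get_obs();M=R.from_quat(o['ee_rot']).as_matrix();print(o['position'],M.round(3),o['grip_width'])
print(M.T@(np.array([.508,-.1935,.052])-o['position'])*1000)
```

```text
[ 0.50451728 -0.20312122  0.15368956] [[ 0.989 -0.15  -0.001]
 [-0.15  -0.989 -0.002]
 [-0.001  0.002 -1.   ]] 0.9743252800904749
[  2.11850292 -10.27929806 101.66273279]
```

Request:
apply_moves(rows=[{"x": 2,"y": -10,"z": 0,"ax": 0,"ay": 0,"az": 0,"gripper": 0},{"x": 0,"y": 0,"z": 30,"ax": 0,"ay": 0,"az": 0,"gripper": 0},{"x": 0,"y": 0,"z": 30,"ax": 0,"ay": 0,"az": 0,"gripper": 0},{"x": 0,"y": 0,"z": 0,"ax": 0,"ay": 0,"az": 0,"gripper": 0}])

```text
clock: 5.25
position: [0.5052, -0.1828, 0.0897]
ee_rot: [0.998, -0.07, -0.004, -0.001]
ft_force: [-1.7, 0.6, -1.3]
grip_width: 0.999
grasp_force: 0.0
```

Run:
```python
from h import *
b=snap('scene','scene3.png')['color'];a=snap('top','top3.png')['color']
o=get_obs();M=R.from_quat(o['ee_rot']).as_matrix();print(o['position'],o['ft_force'],o['joint_pos'])
print(M.T@(np.array([.508,-.1935,.052])-o['position'])*1000)
cv2.imwrite('pics/c6.png',np.hstack([cv2.resize(b[190:310,290:410],None,fx=3.3,fy=3.3,interpolation=2),cv2.resize(a[215:335,280:400],None,fx=3.3,fy=3.3,interpolation=2)])[:,:,::-1])
```

```text
[ 0.50780771 -0.18389412  0.09478941] [ 0.47614301 -0.00649918  0.03010873] [ 0.66909587  0.33306173 -0.4695782   1.83652804  0.17411094  1.01542121
 -1.58163531]
[ 1.64314663  9.5269126  42.77594464]
```

View pics/c6.png

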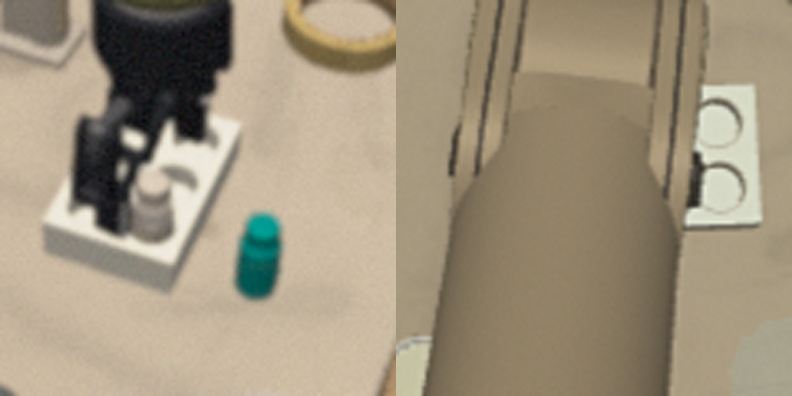

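Scene crop: the grey vial (152,205) stands just in front of the open fingers at (115,225) and (195,140), and the turquoise one is at (260,255), clear of them. I check the projection of the fingertips before going down.

Run:
```python
from h import *
o=get_obs();M=R.from_quat(o['ee_rot']).as_matrix();p=o['position'];print(p,o['ft_force'])
t=p+M@[0,0,.006]
cr=lambda P:((w2pix('scene',P)-[290,190])*3.3).round(0).tolist()
print('tips',cr([t+M@[0,s*.05,0] for s in(-1,1)]),'mid',cr([t]),'vial top',cr([[.508,-.1935,.074]]),'foot@rack',cr([[.508,-.1935,.032]]))
```

```text
[ 0.50780771 -0.18389412  0.09478941] [ 0.47614301 -0.00649918  0.03010873]
tips [[103.0, 226.0], [187.0, 124.0]] mid [[146.0, 174.0]] vial top [[151.0, 179.0]] foot@rack [[148.0, 223.0]]
```

Request:
apply_moves(rows=[{"x": 2,"y": 9,"z": 0,"ax": 0,"ay": 0,"az": 0,"gripper": 0},{"x": 0,"y": 0,"z": 20,"ax": 0,"ay": 0,"az": 0,"gripper": 0},{"x": 0,"y": 0,"z": 15,"ax": 0,"ay": 0,"az": 0,"gripper": 0},{"x": 0,"y": 0,"z": 8,"ax": 0,"ay": 0,"az": 0,"gripper": 0},{"x": 0,"y": 0,"z": 0,"ax": 0,"ay": 0,"az": 0,"gripper": 0}])

```text
clock: 5.77
position: [0.5089, -0.1947, 0.0522]
ee_rot: [0.998, -0.071, -0.0, 0.0]
ft_force: [-1.2, 0.1, 0.3]
grip_width: 0.999
grasp_force: 0.0
```

Request:
apply_moves(rows=[{"x": 0,"y": 0,"z": 0,"ax": 0,"ay": 0,"az": 0,"gripper": 0},{"x": 0,"y": 0,"z": 0,"ax": 0,"ay": 0,"az": 0,"gripper": 0},{"x": 0,"y": 0,"z": 0,"ax": 0,"ay": 0,"az": 0,"gripper": 0}])

```text
clock: 6.02
position: [0.5099, -0.1946, 0.0537]
ee_rot: [0.998, -0.07, 0.001, 0.0]
ft_force: [-0.8, 0.3, 0.0]
grip_width: 0.996
grasp_force: 0.0
```

Request:
apply_moves(rows=[{"x": -1.5,"y": 0,"z": 1.5,"ax": 0,"ay": 0,"az": 0,"gripper": 0},{"x": 0,"y": 0,"z": 0,"ax": 0,"ay": 0,"az": 0,"gripper": 0.4},{"x": 0,"y": 0,"z": 0,"ax": 0,"ay": 0,"az": 0,"gripper": 0.6},{"x": 0,"y": 0,"z": 0,"ax": 0,"ay": 0,"az": 0,"gripper": 1},{"x": 0,"y": 0,"z": 0,"ax": 0,"ay": 0,"az": 0,"gripper": 1}], newtons=60)

```text
clock: 6.43
position: [0.5077, -0.1941, 0.0511]
ee_rot: [0.998, -0.07, 0.0, 0.0]
ft_force: [0.6, -0.1, -0.3]
grip_width: 0.451
grasp_force: 0.0
```

Request:
apply_moves(rows=[{"x": 0,"y": 0,"z": 0,"ax": 0,"ay": 0,"az": 0,"gripper": 1},{"x": 0,"y": 0,"z": 0,"ax": 0,"ay": 0,"az": 0,"gripper": 1},{"x": 0,"y": 0,"z": 0,"ax": 0,"ay": 0,"az": 0,"gripper": 1},{"x": 0,"y": 0,"z": 0,"ax": 0,"ay": 0,"az": 0,"gripper": 1}])

```text
clock: 6.77
position: [0.5078, -0.1941, 0.0512]
ee_rot: [0.998, -0.07, 0.0, 0.0]
ft_force: [-0.8, 0.4, 3.3]
grip_width: 0.308
grasp_force: 58.9
```

Request:
apply_moves(rows=[{"x": 0,"y": 0,"z": -10,"ax": 0,"ay": 0,"az": 0,"gripper": 1},{"x": 0,"y": 0,"z": -15,"ax": 0,"ay": 0,"az": 0,"gripper": 1},{"x": 0,"y": 0,"z": -20,"ax": 0,"ay": 0,"az": 0,"gripper": 1},{"x": 0,"y": 0,"z": -30,"ax": 0,"ay": 0,"az": 0,"gripper": 1},{"x": 0,"y": 0,"z": -30,"ax": 0,"ay": 0,"az": 0,"gripper": 1}])

```text
clock: 7.18
position: [0.5069, -0.1937, 0.1571]
ee_rot: [0.998, -0.07, -0.001, -0.0]
ft_force: [0.7, -0.5, -0.4]
grip_width: 0.307
grasp_force: 58.9
```

Request:
apply_moves(rows=[{"x": 0,"y": 0,"z": -30,"ax": 0,"ay": 0,"az": 0,"gripper": 1},{"x": 0,"y": 0,"z": -30,"ax": 0,"ay": 0,"az": 0,"gripper": 1},{"x": 0,"y": 0,"z": 0,"ax": 0,"ay": 0,"az": 0,"gripper": 1},{"x": 0,"y": 0,"z": 0,"ax": 0,"ay": 0,"az": 0,"gripper": 1}])

```text
clock: 7.52
position: [0.5083, -0.1942, 0.2181]
ee_rot: [0.998, -0.07, 0.002, 0.001]
ft_force: [0.1, -0.5, -0.8]
grip_width: 0.304
grasp_force: 58.9
```

Run:
```python
from h import *
b=snap('scene','scene4.png')['color']
o=get_obs();M=R.from_quat(o['ee_rot']).as_matrix();p=o['position'];print(p,o['ft_force'],o['grip_width'],o['grasp_force'])
print(M.T@(np.array([.5545,.054,.215])-p)*1000)
f=p+M@[0,0,.0392];q=w2pix('scene',[f,f+[0,0,.062]]);print(q)
u,v=q.mean(0).astype(int);print(u,v)
cv2.imwrite('pics/c7.png',cv2.resize(b[v-40:v+40,u-40:u+40],None,fx=5,fy=5,interpolation=2)[:,:,::-1])
print((q-[u-40,v-40])*5)
```

```text
[ 0.50752481 -0.19404287  0.21645688] [ 0.03934804 -0.09572932 -1.17607415] 0.30835087188537286 58.899362683296204
[  11.63681357 -252.18411245    1.34653598]
[[338.22880396 207.59104006]
 [339.7299818  182.33026003]]
338 194
[[201.1440198  267.95520032]
 [208.64990898 141.65130016]]
```

View pics/c7.png

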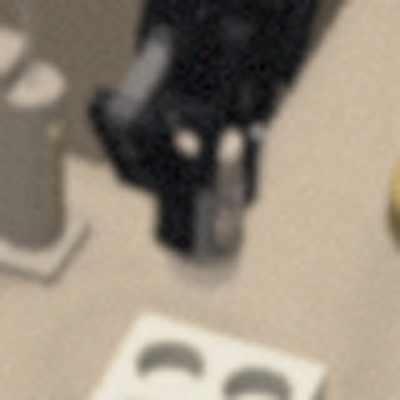

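The crop shows the vial hanging upright between the fingers with its foot near (208,270), as predicted, and its hole in the rack is empty. On to the cup.

Request:
apply_moves(rows=[{"x": 2,"y": -20,"z": 0,"ax": 0,"ay": 0,"az": 0,"gripper": 1},{"x": 2,"y": -36,"z": 0,"ax": 0,"ay": 0,"az": 0,"gripper": 1},{"x": 2,"y": -36,"z": 0,"ax": 0,"ay": 0,"az": 0,"gripper": 1},{"x": 2,"y": -36,"z": 0,"ax": 0,"ay": 0,"az": 0,"gripper": 1},{"x": 2,"y": -36,"z": 0,"ax": 0,"ay": 0,"az": 0,"gripper": 1}])

```text
clock: 7.98
position: [0.5398, -0.0315, 0.2147]
ee_rot: [0.997, -0.071, -0.001, -0.0]
ft_force: [0.7, -0.2, -0.1]
grip_width: 0.305
grasp_force: 59.0
```

Request:
apply_moves(rows=[{"x": 1,"y": -36,"z": 0,"ax": 0,"ay": 0,"az": 0,"gripper": 1},{"x": 1,"y": -32,"z": 0,"ax": 0,"ay": 0,"az": 0,"gripper": 1},{"x": 0,"y": -20,"z": 0,"ax": 0,"ay": 0,"az": 0,"gripper": 1},{"x": 0,"y": 0,"z": 15,"ax": 0,"ay": 0,"az": 0,"gripper": 1},{"x": 0,"y": 0,"z": 0,"ax": 0,"ay": 0,"az": 0,"gripper": 1}])

```text
clock: 8.4
position: [0.5531, 0.0551, 0.1977]
ee_rot: [0.998, -0.069, -0.003, 0.0]
ft_force: [-0.2, -0.2, -1.0]
grip_width: 0.306
grasp_force: 59.0
```

Request:
apply_moves(rows=[{"x": 0,"y": 0,"z": 0,"ax": 0,"ay": 0,"az": 0,"gripper": 1},{"x": 0,"y": 0,"z": 0,"ax": 0,"ay": 0,"az": 0,"gripper": 1},{"x": 0,"y": 0,"z": 0,"ax": 0,"ay": 0,"az": 0,"gripper": 1}])

```text
clock: 8.65
position: [0.555, 0.0527, 0.2012]
ee_rot: [0.997, -0.071, 0.0, 0.0]
ft_force: [-0.2, -0.1, -1.0]
grip_width: 0.31
grasp_force: 59.0
```

Run:
```python
from h import *
b=snap('scene','scene5.png')['color'];a=snap('top','top5.png')['color']
o=get_obs();M=R.from_quat(o['ee_rot']).as_matrix();p=o['position'];print(p,o['ft_force'],o['grip_width'],M[:,2].round(4))
print(M.T@(np.array([.5545,.054,.19])-p)*1000)
f=p+M@[0,0,.0392]
print('foot',(w2pix('scene',[f])-[205,240])*5.5,'cup rim',(w2pix('scene',[[.5545,.054,.145]])-[205,240])*5.5)
cv2.imwrite('pics/c8.png',cv2.resize(cv2.convertScaleAbs(b[240:348,205:325],alpha=2),None,fx=5.5,fy=5.5,interpolation=2)[:,:,::-1])
```

```text
[0.55509131 0.05299404 0.20138645] [-0.57492899 -0.35119838 -0.63134877] 0.30708530488381525 [ 5.e-04 -3.e-04 -1.e+00]
[-0.73448949 -0.91455329 11.38582634]
foot [[255.7656466 341.024719 ]] cup rim [[261.62693479 377.39279083]]
```

View pics/c8.png

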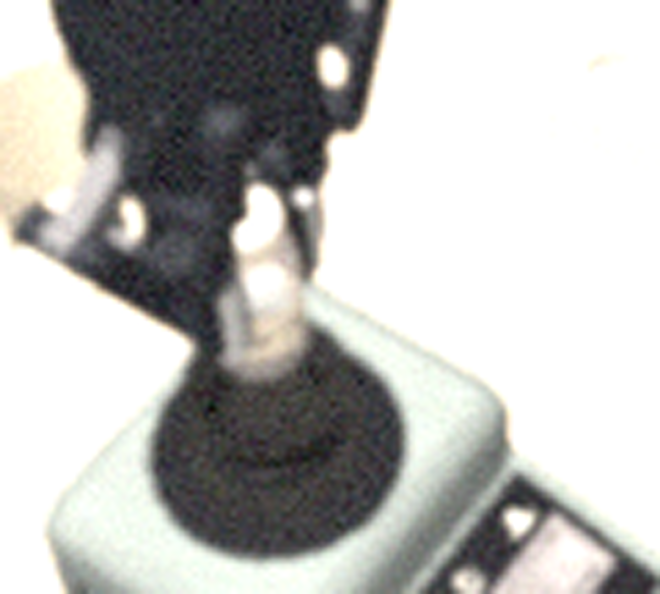

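The crop shows the vial's foot at about (268,360), above the cup mouth around (275,400). Both are shifted alike from the projections, so the alignment is good to about 2 mm. I nudge it and go down watching the force.

Request:
apply_moves(rows=[{"x": -1,"y": -1,"z": 8,"ax": 0,"ay": 0,"az": 0,"gripper": 1},{"x": 0,"y": 0,"z": 6,"ax": 0,"ay": 0,"az": 0,"gripper": 1},{"x": 0,"y": 0,"z": 5,"ax": 0,"ay": 0,"az": 0,"gripper": 1},{"x": 0,"y": 0,"z": 2,"ax": 0,"ay": 0,"az": 0,"gripper": 1},{"x": 0,"y": 0,"z": 0,"ax": 0,"ay": 0,"az": 0,"gripper": 1}])

```text
clock: 9.17
position: [0.5536, 0.0548, 0.1791]
ee_rot: [0.998, -0.07, -0.001, 0.0]
ft_force: [0.6, -0.9, -0.3]
grip_width: 0.302
grasp_force: 59.0
```

Request:
apply_moves(rows=[{"x": 0,"y": 0,"z": 2,"ax": 0,"ay": 0,"az": 0,"gripper": 1},{"x": 0,"y": 0,"z": 2,"ax": 0,"ay": 0,"az": 0,"gripper": 1},{"x": 0,"y": 0,"z": 0,"ax": 0,"ay": 0,"az": 0,"gripper": 1},{"x": 0,"y": 0,"z": 0,"ax": 0,"ay": 0,"az": 0,"gripper": 1}])

```text
clock: 9.5
position: [0.5541, 0.0549, 0.176]
ee_rot: [0.998, -0.07, 0.0, 0.0]
ft_force: [0.6, -0.2, 0.9]
grip_width: 0.304
grasp_force: 59.0
```

Request:
apply_moves(rows=[{"x": 0,"y": 0,"z": 1.5,"ax": 0,"ay": 0,"az": 0,"gripper": 1},{"x": 0,"y": 0,"z": 1.5,"ax": 0,"ay": 0,"az": 0,"gripper": 1},{"x": 0,"y": 0,"z": 0,"ax": 0,"ay": 0,"az": 0,"gripper": 1},{"x": 0,"y": 0,"z": 0,"ax": 0,"ay": 0,"az": 0,"gripper": 1}])

```text
clock: 9.83
position: [0.554, 0.0549, 0.1729]
ee_rot: [0.998, -0.07, -0.0, 0.0]
ft_force: [-0.9, -0.0, -0.4]
grip_width: 0.306
grasp_force: 59.0
```

Request:
apply_moves(rows=[{"x": 0,"y": 0,"z": 1.5,"ax": 0,"ay": 0,"az": 0,"gripper": 1},{"x": 0,"y": 0,"z": 1.5,"ax": 0,"ay": 0,"az": 0,"gripper": 1},{"x": 0,"y": 0,"z": 0,"ax": 0,"ay": 0,"az": 0,"gripper": 1},{"x": 0,"y": 0,"z": 0,"ax": 0,"ay": 0,"az": 0,"gripper": 1}])

```text
clock: 10.17
position: [0.5542, 0.0549, 0.1703]
ee_rot: [0.998, -0.07, 0.0, 0.0]
ft_force: [-1.0, -0.4, 4.5]
grip_width: 0.309
grasp_force: 59.1
```

Request:
apply_moves(rows=[{"x": 0,"y": 0,"z": 1.5,"ax": 0,"ay": 0,"az": 0,"gripper": 1},{"x": 0,"y": 0,"z": 1.5,"ax": 0,"ay": 0,"az": 0,"gripper": 1},{"x": 0,"y": 0,"z": 1,"ax": 0,"ay": 0,"az": 0,"gripper": 1},{"x": 0,"y": 0,"z": 0,"ax": 0,"ay": 0,"az": 0,"gripper": 1},{"x": 0,"y": 0,"z": 0,"ax": 0,"ay": 0,"az": 0,"gripper": 1}])

```text
clock: 10.58
position: [0.5543, 0.0549, 0.1665]
ee_rot: [0.998, -0.071, 0.0, 0.0]
ft_force: [-1.4, -0.7, 7.7]
grip_width: 0.309
grasp_force: 59.2
```

Request:
apply_moves(rows=[{"x": 0,"y": 0,"z": 1.5,"ax": 0,"ay": 0,"az": 0,"gripper": 1},{"x": 0,"y": 0,"z": 1.5,"ax": 0,"ay": 0,"az": 0,"gripper": 1},{"x": 0,"y": 0,"z": 0,"ax": 0,"ay": 0,"az": 0,"gripper": 1},{"x": 0,"y": 0,"z": 0,"ax": 0,"ay": 0,"az": 0,"gripper": 1}])

```text
clock: 10.92
position: [0.5544, 0.0549, 0.1638]
ee_rot: [0.998, -0.071, 0.0, 0.0]
ft_force: [-3.5, -1.1, 9.7]
grip_width: 0.305
grasp_force: 59.4
```

Request:
apply_moves(rows=[{"x": 0,"y": 0,"z": 1,"ax": 0,"ay": 0,"az": 0,"gripper": 1},{"x": 0,"y": 0,"z": 1,"ax": 0,"ay": 0,"az": 0,"gripper": 1},{"x": 0,"y": 0,"z": 0,"ax": 0,"ay": 0,"az": 0,"gripper": 1},{"x": 0,"y": 0,"z": 0,"ax": 0,"ay": 0,"az": 0,"gripper": 1}])

```text
clock: 11.25
position: [0.5545, 0.055, 0.1626]
ee_rot: [0.998, -0.071, 0.001, 0.0]
ft_force: [-6.5, -0.9, 17.8]
grip_width: 0.311
grasp_force: 60.9
```

Request:
apply_moves(rows=[{"x": 0,"y": 0,"z": 0.5,"ax": 0,"ay": 0,"az": 0,"gripper": 1},{"x": 0,"y": 0,"z": 0.5,"ax": 0,"ay": 0,"az": 0,"gripper": 1},{"x": 0,"y": 0,"z": 0,"ax": 0,"ay": 0,"az": 0,"gripper": 1},{"x": 0,"y": 0,"z": 0,"ax": 0,"ay": 0,"az": 0,"gripper": 1}])

```text
clock: 11.58
position: [0.5546, 0.0549, 0.1626]
ee_rot: [0.998, -0.071, 0.001, 0.0]
ft_force: [-10.3, -2.5, 25.3]
grip_width: 0.306
grasp_force: 61.5
```

The cup is on its stop: the force has jumped to 25 N and z no longer moves. Now the hold.

Request:
apply_moves(rows=[{"x": 0,"y": 0,"z": 0,"ax": 0,"ay": 0,"az": 0,"gripper": 1},{"x": 0,"y": 0,"z": 0,"ax": 0,"ay": 0,"az": 0,"gripper": 1},{"x": 0,"y": 0,"z": 0,"ax": 0,"ay": 0,"az": 0,"gripper": 1},{"x": 0,"y": 0,"z": 0,"ax": 0,"ay": 0,"az": 0,"gripper": 1},{"x": 0,"y": 0,"z": 0,"ax": 0,"ay": 0,"az": 0,"gripper": 1}])

```text
clock: 12.0
position: [0.5546, 0.0549, 0.1625]
ee_rot: [0.998, -0.071, 0.001, 0.0]
ft_force: [-9.5, -1.8, 26.3]
grip_width: 0.308
grasp_force: 61.4
```

Request:
apply_moves(rows=[{"x": 0,"y": 0,"z": 0,"ax": 0,"ay": 0,"az": 0,"gripper": 1},{"x": 0,"y": 0,"z": 0,"ax": 0,"ay": 0,"az": 0,"gripper": 1},{"x": 0,"y": 0,"z": 0,"ax": 0,"ay": 0,"az": 0,"gripper": 1},{"x": 0,"y": 0,"z": 0,"ax": 0,"ay": 0,"az": 0,"gripper": 1},{"x": 0,"y": 0,"z": 0,"ax": 0,"ay": 0,"az": 0,"gripper": 1}])

```text
clock: 12.42
position: [0.5546, 0.055, 0.1625]
ee_rot: [0.998, -0.071, 0.001, 0.0]
ft_force: [-10.0, -1.7, 25.7]
grip_width: 0.307
grasp_force: 61.4
```

Request:
apply_moves(rows=[{"x": 0,"y": 0,"z": 0,"ax": 0,"ay": 0,"az": 0,"gripper": 1},{"x": 0,"y": 0,"z": 0,"ax": 0,"ay": 0,"az": 0,"gripper": 1},{"x": 0,"y": 0,"z": 0,"ax": 0,"ay": 0,"az": 0,"gripper": 1},{"x": 0,"y": 0,"z": 0,"ax": 0,"ay": 0,"az": 0,"gripper": 1},{"x": 0,"y": 0,"z": 0,"ax": 0,"ay": 0,"az": 0,"gripper": 1}])

```text
clock: 12.83
position: [0.5546, 0.055, 0.1626]
ee_rot: [0.998, -0.071, 0.001, 0.0]
ft_force: [-10.8, -1.6, 26.2]
grip_width: 0.307
grasp_force: 61.4
```

Request:
apply_moves(rows=[{"x": 0,"y": 0,"z": 0,"ax": 0,"ay": 0,"az": 0,"gripper": 1},{"x": 0,"y": 0,"z": 0,"ax": 0,"ay": 0,"az": 0,"gripper": 1},{"x": 0,"y": 0,"z": 0,"ax": 0,"ay": 0,"az": 0,"gripper": 1},{"x": 0,"y": 0,"z": 0,"ax": 0,"ay": 0,"az": 0,"gripper": 1},{"x": 0,"y": 0,"z": 0,"ax": 0,"ay": 0,"az": 0,"gripper": 1}])

```text
clock: 13.25
position: [0.5546, 0.055, 0.1625]
ee_rot: [0.998, -0.071, 0.001, 0.0]
ft_force: [-11.3, -2.0, 25.6]
grip_width: 0.308
grasp_force: 61.4
```

Request:
apply_moves(rows=[{"x": 0,"y": 0,"z": 0,"ax": 0,"ay": 0,"az": 0,"gripper": 1},{"x": 0,"y": 0,"z": 0,"ax": 0,"ay": 0,"az": 0,"gripper": 1},{"x": 0,"y": 0,"z": 0,"ax": 0,"ay": 0,"az": 0,"gripper": 1},{"x": 0,"y": 0,"z": 0,"ax": 0,"ay": 0,"az": 0,"gripper": 1},{"x": 0,"y": 0,"z": 0,"ax": 0,"ay": 0,"az": 0,"gripper": 1}])

```text
clock: 13.67
position: [0.5546, 0.055, 0.1625]
ee_rot: [0.998, -0.071, 0.001, 0.0]
ft_force: [-10.1, -2.1, 25.4]
grip_width: 0.308
grasp_force: 61.4
```

Request:
apply_moves(rows=[{"x": 0,"y": 0,"z": 0,"ax": 0,"ay": 0,"az": 0,"gripper": 1},{"x": 0,"y": 0,"z": 0,"ax": 0,"ay": 0,"az": 0,"gripper": 1},{"x": 0,"y": 0,"z": 0,"ax": 0,"ay": 0,"az": 0,"gripper": 1},{"x": 0,"y": 0,"z": 0,"ax": 0,"ay": 0,"az": 0,"gripper": 1},{"x": 0,"y": 0,"z": 0,"ax": 0,"ay": 0,"az": 0,"gripper": 1}])

```text
clock: 14.08
position: [0.5546, 0.055, 0.1626]
ee_rot: [0.998, -0.071, 0.001, 0.0]
ft_force: [-8.9, -1.3, 25.4]
grip_width: 0.312
grasp_force: 61.4
```

Request:
apply_moves(rows=[{"x": 0,"y": 0,"z": 0,"ax": 0,"ay": 0,"az": 0,"gripper": 1},{"x": 0,"y": 0,"z": 0,"ax": 0,"ay": 0,"az": 0,"gripper": 1},{"x": 0,"y": 0,"z": 0,"ax": 0,"ay": 0,"az": 0,"gripper": 1},{"x": 0,"y": 0,"z": 0,"ax": 0,"ay": 0,"az": 0,"gripper": 1},{"x": 0,"y": 0,"z": 0,"ax": 0,"ay": 0,"az": 0,"gripper": 1}])

```text
clock: 14.5
position: [0.5546, 0.0549, 0.1626]
ee_rot: [0.998, -0.071, 0.001, 0.0]
ft_force: [-9.1, -2.2, 24.7]
grip_width: 0.309
grasp_force: 61.4
```

Request:
apply_moves(rows=[{"x": 0,"y": 0,"z": 0,"ax": 0,"ay": 0,"az": 0,"gripper": 1},{"x": 0,"y": 0,"z": 0,"ax": 0,"ay": 0,"az": 0,"gripper": 1},{"x": 0,"y": 0,"z": 0,"ax": 0,"ay": 0,"az": 0,"gripper": 1},{"x": 0,"y": 0,"z": 0,"ax": 0,"ay": 0,"az": 0,"gripper": 1},{"x": 0,"y": 0,"z": 0,"ax": 0,"ay": 0,"az": 0,"gripper": 1}])

```text
clock: 14.92
position: [0.5546, 0.055, 0.1626]
ee_rot: [0.998, -0.071, 0.001, 0.0]
ft_force: [-9.3, -1.7, 25.9]
grip_width: 0.309
grasp_force: 61.4
```

Request:
apply_moves(rows=[{"x": 0,"y": 0,"z": 0,"ax": 0,"ay": 0,"az": 0,"gripper": 1},{"x": 0,"y": 0,"z": 0,"ax": 0,"ay": 0,"az": 0,"gripper": 1},{"x": 0,"y": 0,"z": 0,"ax": 0,"ay": 0,"az": 0,"gripper": 1},{"x": 0,"y": 0,"z": 0,"ax": 0,"ay": 0,"az": 0,"gripper": 1},{"x": 0,"y": 0,"z": 0,"ax": 0,"ay": 0,"az": 0,"gripper": 1}])

```text
clock: 15.33
position: [0.5546, 0.055, 0.1625]
ee_rot: [0.998, -0.071, 0.001, 0.0]
ft_force: [-10.1, -1.3, 26.3]
grip_width: 0.312
grasp_force: 61.4
```

Run:
```python
from h import *
b=snap('scene','scene6.png')['color'];o=get_obs();print(o['clock'],o['position'],o['ft_force'],o['grip_width'])
cv2.imwrite('pics/c9.png',cv2.resize(cv2.convertScaleAbs(b[240:370,205:345],alpha=1.7),None,fx=4.5,fy=4.5,interpolation=2)[:,:,::-1])
```

```text
15.3833 [0.55458146 0.054965   0.16250698] [-10.09278126  -1.91338328  25.97193378] 0.30721876962126876
```

View pics/c9.png

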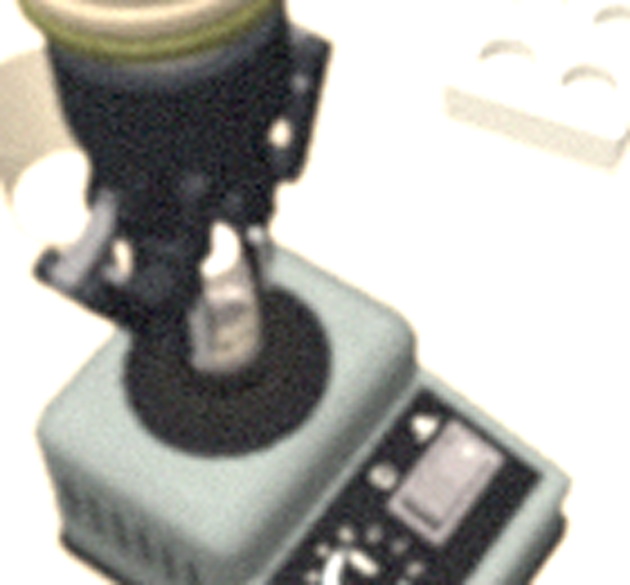

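The vial (225,320) sits upright in the lowered cup (230,380) and the rocker (445,480) is still in touch mode. It has been held for about 4 s.

```bash
python3 -c "
from workcell import *
print(hand_in())"
```

```text
the job is handed in; nothing more can be done
None
```

I flipped the rocker to touch mode, then set the vial in the cup and held it down on its stop at about 26 N for 3.8 s; I handed the job in still gripping and pressing, but pressing the rocker briefly put about 55 N through the fingertips onto the mixer panel.

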